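# Release the dosing boom, draw it out to the rider and hold it

## Task

Get the dosing nozzle over its dish: slide the guard cap all the way back off the lock button of the telescoping boom, push the button fully down, then draw the boom out by its upright knob until its pointer is in line with the fin of the rider clip on the scale, so that the nozzle stands over the dish. A spring pulls the boom back in, so finish while still gripping and holding the boom still on the rider's mark; leave the dish and the other loose things where they stand.

Things in the scene. Friction and masses are not known exactly. Their poses are not given: they have to be found in the camera images.
- boom: Fixed stand of the boom: grey base, aluminium housing 40 mm wide (x -127 to +29 mm here, top 75 mm above the worktop, nose collar 78). Origin: on the worktop under the tube's middle line; +x is the direction in which the boom draws out (roughly to the robot's right), z up. Lock button at x = -35 mm, y = 0.
- guard_cap (a joint): Slide of the white guard cap that covers the lock button, in m: 0 = over the button (start), 0.048 = fully back, its stop. It moves towards the boom's -x, stays where it is left; needs about 5 N to pass its detent in the first millimetres, then 1 N.
- cap_fin (a point): Middle of the upright fin on the guard cap, the part to take hold of or push: 10 mm along the boom's x, 22 mm along its y, 22 mm tall, standing on the cap's roof (30 x 30 mm). This point is 113.5 mm above the worktop, fin top 122.5 mm, roof top 100.5 mm.
- lock_button (a joint): Travel of the lock button, in m: 0 = up (boom locked), 0.0075 = fully down, its stop (boom free; it is free from 0.006 on). Moves straight down, no spring: about 3.5 N moves it and it stays where it is pushed. The guard cap blocks it until slid back.
- button_top (a point): Centre of the top face of the round lock button, 18 mm in diameter; 89 mm above the worktop when up, 81.5 mm when down; the housing around it is at 75 mm (76.5 mm at a low collar).
- boom_rod (a joint): Extension of the boom's inner tube, in m: 0 = home (start), up to 0.165, growing along the boom's +x. Locked while the button is up. Once free a spring pulls it home with 4 to 5.5 N (plus 1 N friction), so it stays out only while held.
- grip_knob (a point): Upright round black knob on the end block of the inner tube, to draw the boom out by: 24 mm in diameter (27 at its top), 47 mm tall. This point: on its axis, 98 mm above the worktop; it spans 76 to 123 mm. It stands on a 26 x 26 mm block, 33 mm clear of the housing when home. Moves with the tube.
- pointer (a point): Tip of the thin black pointer (3 mm wide) that reaches from the end block over the scale bar, 68 mm above the worktop. Moves with the tube; same boom-x as the knob's axis and the nozzle.
- scale (a point): Line of the white scale bar (16 mm wide, parallel to the boom, on the robot's side of it, top 58 mm above the worktop) at which the pointer stands when the boom is home; the bar has a line each 10 mm and a longer one each 50 mm.
- rider: Steel clip, 14 mm wide, fixed on the robot's side of the scale bar, with a thin upright fin (3 mm) that marks where to draw out to. Origin: in the fin's middle plane, 53.5 mm above the worktop. Axes as the boom's: the boom is on the mark when the pointer's x in this frame is 0. The fin's top is at 81.5 mm, clear of the pointer.
- nozzle_tip (a point): Lower end of the steel nozzle under the end block, 22 mm above the worktop; moves with the tube.
- dish: Clear petri dish, 62 mm in diameter, 14 mm tall, loose on the worktop below the rider's mark. Origin: centre of its underside.
- beaker: Glass beaker, 71 x 76 mm, 86 mm tall, loose bystander behind the boom. Origin: centre of its underside.
- vial_a: Glass vial, 24 mm in diameter, 54 mm tall, loose bystander to the right. Origin: centre of its underside.
- vial_b: Glass vial, 24 mm in diameter, 54 mm tall, loose bystander behind the boom. Origin: centre of its underside.
- funnel: Upturned white funnel, 71 mm in diameter, 75 mm tall, loose bystander. Origin: centre of its underside.
- tape: Roll of tape lying flat, 65 mm in diameter, 24 mm tall, loose bystander to the right. Origin: centre of its underside.
Not all that is in view belongs to the job. Leave any orange or pink look-alike of the dish alone.

How it is judged (in metres and radians):
On the way, in this order (a step that is already met when the one before it is completed fails the run):
1. the guard cap is slid fully back (within 5 mm of its stop), the button still up and the boom home (value of joint guard_cap above 0.043 m and value of joint lock_button below 0.003 m and value of joint boom_rod below 0.006 m), for 0.2 s.
2. the lock button is pushed down (6 mm or more) with the boom still home (value of joint lock_button above 0.006 m and value of joint boom_rod below 0.006 m), for 0.1 s.
At the end, for the whole second after the job is handed in: Pointer within 5 mm of the rider's fin along the boom and still (under 10 mm/s); fingers hold the boom (over 1.5 N); nozzle within 20 mm of the dish's centre; cap back over 40 mm; button down over 6 mm; dish and bystanders moved less than 20 mm (x of pointer in the frame of rider between -0.005 and 0.005 m and horizontal distance between nozzle_tip and dish below 0.02 m and value of joint guard_cap above 0.04 m and value of joint lock_button above 0.006 m and velocity of joint boom_rod between -0.01 and 0.01 m/s and contact force between the fingers and boom_rod above 1.5 N and distance of each of dish, beaker, vial_a, vial_b, funnel, tape from where it was at the start of the episode below 0.02 m); the arm keeps its last pose, push and grip.
It fails at once if a loose glass, the funnel or the tape is knocked away by more than 50 mm (distance of any of dish, beaker, vial_a, vial_b, funnel, tape from where it was at the start of the episode above 0.05 m).
It also fails if it takes over 54 s, if anything falls off the work surface, if the arm or the gripper's body presses on something with over 40 N, if the wrist force passes 120 N, or if a joint passes its speed limit or range.

## Robot

A 6-joint arm with a two-finger parallel gripper is mounted at the origin on a cart in front of the work surface, level with it; the furniture and walls round the work are solid. World frame = base frame: x ahead of the robot, y to its left, z up, the work surface at z = 0. Lengths are in mm, angles in rad, forces in N, time in s.
With the tool pointing down it reaches from about 375 to 925 mm from the base axis. Payload 5.7 kg.
Tool frame: the origin (TCP) lies midway between the tips of the shut fingers; the grasp point (between the pads) lies 19 mm behind it (r.hold_point_z is the distance from the TCP to the grasp point, in mm); z points along the fingers, y is the line along which they close (so a half turn about z gives the same grasp; the last joint's range is limited). The gripper opens to 85 mm and grips with 20 to 120 N. Pads are 22 mm wide; open, the fingers measure 114 mm over their backs; the gripper's body (76 mm by 85 mm) begins 54 mm behind the grasp point. The pads swing forward as they close: fully open they stand 13 mm farther back than shut.
Start: joints at [-1.372, 0.359, 1.51, -0, 1.272, -0.115], TCP at [185.19, -570.673, 231.267] pointing down, gripper open.
Joint ranges: [-2.97, 2.97], [-1.01, 2.36], [0.21, 2.38], [-0.96, 4.11], [0.2, 2.71], [-2.98, 2.98]. Speed limits (rad/s): [2.39, 2.39, 3.14, 3.14, 3.14, 3.14].

## Interface

Orientations are given as a unit quaternion [w, x, y, z].
In Python, from plant import sensors, viewer, close_job, r gives the robot as it stands.
- The arm moves only by the tool move_arm, never from a script. Its argument "series" is a list of rows, each a list of 3 entries, a list of its own where there are three numbers: the turn, a rotation vector about the tool's x, y, z in rad, then the shift along the tool's x, y, z in m, then the opening, from 0 (shut) to 1 (fully open). In form: [[[rx, ry, rz], [dx, dy, dz], fingers], ...]. A call has 1 to 12 rows; each row is the pose to reach, as a shift and turn from the pose commanded when the call began, along the tool's axes at that moment; what a row does not reach only later rows make up. A row lasts 1/12 s, in which the tool goes at most 41.7 mm and 7.16 degrees, less where a joint would pass 70% of its speed; a pose out of reach is approached as far as the arm can. A call with a gripper value outside its range is refused whole. The fingers move at their own pace and stop on an object; the grip force is fixed at half the most. Time passes only in rows, so rows that repeat a pose let the fingers close. It gives the time, the measured TCP pose, the force, the opening and the grip force at its end, in the units of the state.
- sensors.observe(): the state, without advancing time (a new reading comes with each control period).
- viewer.capture(name): name is "scene" or "top" or "wrist"; returns a dict with "pixels" (384x512x3 uint8, red, green, blue), "z_map" (384x512 float32, mm along the optical axis (not along the pixel's ray), 0 where there is no reading), "vertical_fov" (degrees; the focal length in pixels is half the picture's height over the tangent of half this angle, whatever the lens; pixels are square), "cx", "cy" (the principal point, pixels), "dist_coeffs" ([k1, k2, p1, p2, k3] as OpenCV has them; the pictures are not rectified), "extrinsics" (4x4, takes a point from camera to world coordinates). Camera axes: x right, y down, z forward; pixel columns grow to the right and rows downward; lengths in mm; the calibration is good to about 2 mm. A picture is of the moment at which its call begins.
- close_job(): hands the job in; it is judged then, once.
The state is a dict: "time": time; "q": joint angles; "joint_vel": joint speeds; "joint_torque": joint torques, N m; "ee_pos": TCP position; "ee_rot": TCP orientation; "wrist_force": force on the tool from outside, world axes, zero at the start; "ft_torque": the same for the moment, N m; "width": finger opening in mm; "grip_force": force on a finger pad.
Only numpy, scipy, OpenCV 4.12 (cv2) and the standard library are available. Lean on these libraries where they do the work, as an engineer would, in place of code of your own. Each camera call takes 0.05 s, during which the arm holds its last target. There are 200 camera calls.

## Working session

There is one attempt and no reset: what is moved stays moved. The work goes in short steps, Python scripts to look and compute and a tool call to move; the robot and the scene stay as the last step left them, time stands still between calls to the robot, and variables do not carry over. Pictures are saved under pics/ and viewed, at most 10 in all, crops included, and the job is handed in when it is done.

Besides the shell and the picture viewer there is one more tool, called after "Call:" as name(argument=value, ...), one argument or row to a line, values as JSON. move_arm: Moves the arm, as the interface text tells. Its arguments: {"type":"object","properties":{"series":{"type":"array"}},"required":["series"]}

```bash
mkdir -p pics
cat > h.py <<'E'
import numpy as np, cv2, pickle
def load(n): return pickle.load(open(f'pics/{n}.pkl','rb'))
def K(c):
    f=192/np.tan(np.radians(c['vertical_fov'])/2); return np.array([[f,0,c['cx']],[0,f,c['cy']],[0,0,1.]])
def ray(c,uv):
    n=cv2.undistortPoints(np.array([[uv]],float),K(c),np.array(c['dist_coeffs'],float))[0,0]
    return np.array([n[0],n[1],1.])
def at_z(c,uv,z):
    E=np.array(c['extrinsics']); d=E[:3,:3]@ray(c,uv); return E[:3,3]+d*(z-E[2,3])/d[2]
def by_depth(c,uv):
    E=np.array(c['extrinsics']); return E[:3,:3]@ray(c,uv)*c['z_map'][int(uv[1]),int(uv[0])]+E[:3,3]
def snap(name,tag):
    from plant import viewer
    c=viewer.capture(name); pickle.dump(c,open(f'pics/{tag}.pkl','wb')); return c
E
python3 - <<'E'
from h import *
from plant import sensors,r
a=snap('scene','s0');b=snap('top','t0')
for n,c in(('s0',a),('t0',b)):
    cv2.imwrite(f'pics/{n}.png',cv2.resize(c['pixels'][:,:,::-1],(800,600),interpolation=cv2.INTER_CUBIC))
    print(n,np.array(c['extrinsics'])[:3,3],c['vertical_fov'])
print(sensors.observe(),r.hold_point_z)
E
```

```text
s0 [ 232.12631342 -814.63692298 1006.53984669] 49.66605924931446
t0 [ 404.76025796 -170.99474056 1291.9567676 ] 54.744612830125
{'time': 0.1, 'q': array([-1.37211690e+00,  3.59458952e-01,  1.51132992e+00, -1.01580903e-05,
        1.27249835e+00, -1.15036853e-01]), 'joint_vel': array([-5.54988161e-04, -2.66669389e-03, -9.72093492e-04, -1.20769530e-04,
       -5.04872054e-04,  2.64008226e-05]), 'joint_torque': array([ 1.63578557e-05, -5.28653133e+01, -2.79349387e+01, -1.00972595e-04,
        5.09998776e-03, -1.77494167e-05]), 'ee_pos': array([ 185.0604503 , -570.10072132,  230.52000011]), 'ee_rot': array([-8.46342084e-04,  9.87722377e-01,  1.56217115e-01, -4.02734891e-05]), 'wrist_force': array([-0.09822102, -0.12741592, -0.21863644]), 'ft_torque': array([-0.00135709,  0.00459537,  0.00101909]), 'grip_force': 0.0, 'width': 85.3530541784051} 18.700000000000003
```

View pics/t0.png

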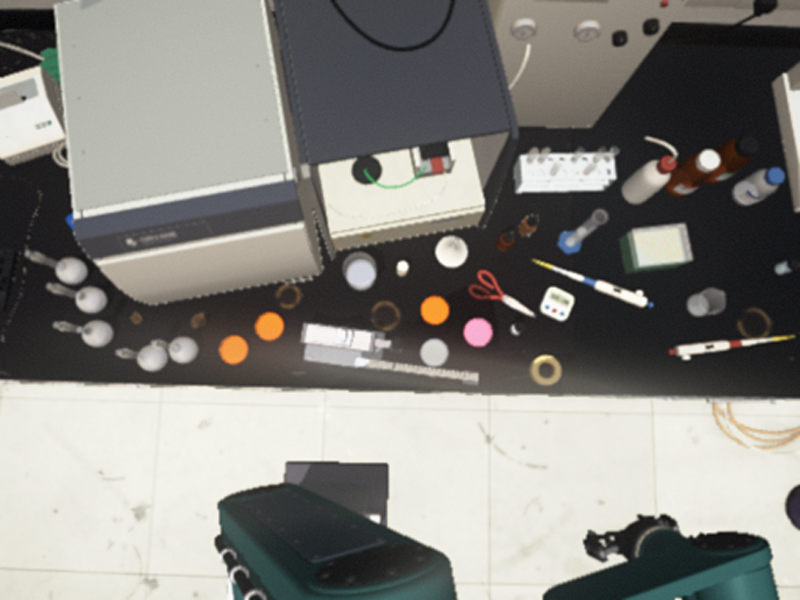

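View pics/s0.png

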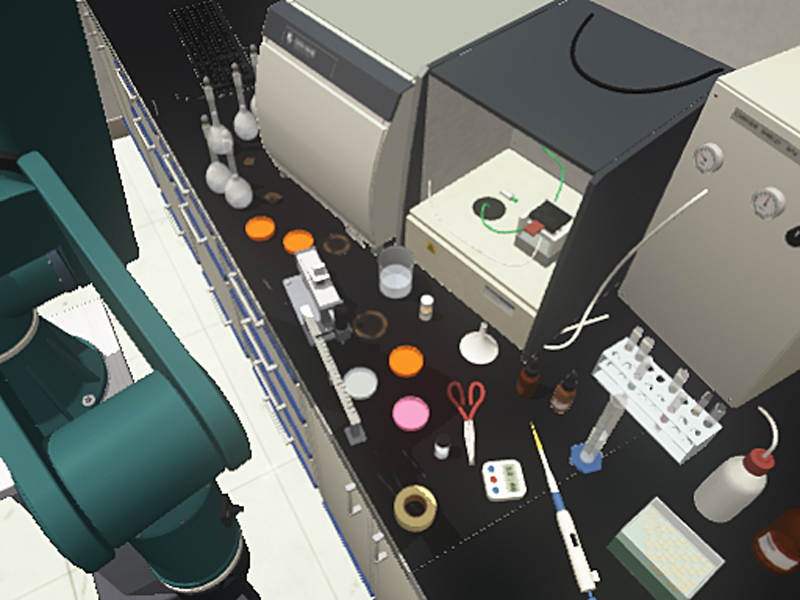

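The boom is at about (345,340) in the top view with its scale running to (478,378). The clear dish is at (434,352). Next I'll enlarge both views.

Run:
```python
from h import *
a=load('s0');b=load('t0')
# top crop cols 185-315, rows 195-255 ; x6
t=cv2.resize(b['pixels'][195:255,185:315,::-1],None,fx=6,fy=6,interpolation=cv2.INTER_CUBIC)
s=cv2.resize(a['pixels'][150:290,175:265,::-1],None,fx=4.2,fy=4.2,interpolation=cv2.INTER_CUBIC)
cv2.imwrite('pics/tc.png',t);cv2.imwrite('pics/sc.png',s);print(t.shape,s.shape)
```

```text
(360, 780, 3) (588, 378, 3)
```

View pics/tc.png

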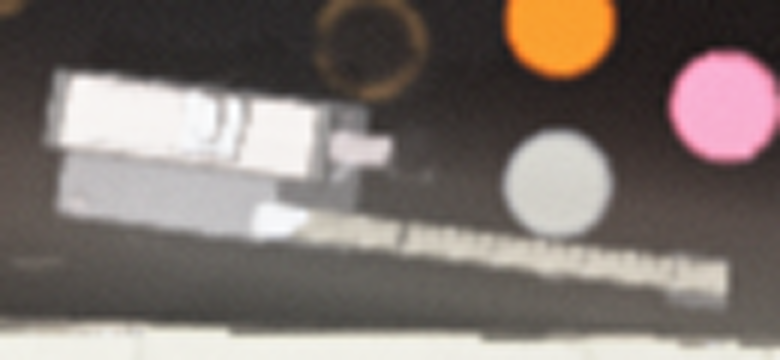

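View pics/sc.png

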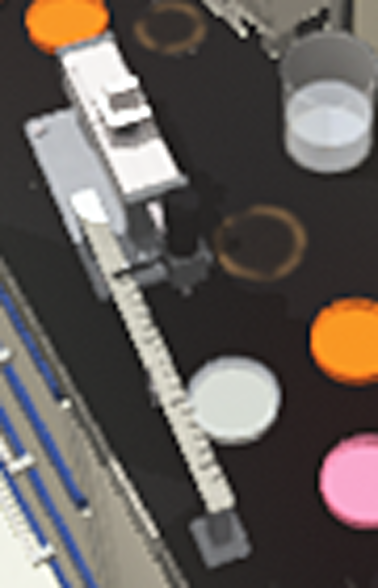

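The crops show the housing's left end at about (54,109) and its nose at (317,142) in the top crop. The cap fin is near (207,118), the knob near (410,165) and dark, the pointer near (402,237), and the dish at (558,184).

Run:
```python
from h import *
a=load('s0');b=load('t0')
T=lambda x,y:((x+.5)/6+185-.5,(y+.5)/6+195-.5); S=lambda x,y:((x+.5)/4.2+175-.5,(y+.5)/4.2+150-.5)
for n,p,z in [('hl top',(60,72),75),('hl bot',(48,145),75),('hr top',(322,105),78),('hr bot',(312,178),78),('cap fin',(207,118),122),('roof',(225,125),100.5),('ptr',(402,237),68),('scale L',(255,220),58),('scale R',(727,280),58),('dish',(558,184),14)]:
    print('T',n,at_z(b,T(*p),z).round(1),by_depth(b,T(*p)).round(1))
for n,p,z in [('knob top',(182,200),123),('ptr tip',(118,274),68),('fin top',(122,87),122.5),('dish',(234,400),14),('rider',(155,385),70),('scale R',(217,508),58),('hl',(62,52),75),('hl2',(105,38),75),('hr',(125,195),78),('hr2',(185,182),78)]:
    print('S',n,at_z(a,S(*p),z).round(1),by_depth(a,S(*p)).round(1))
L=(at_z(b,T(60,72),75)+at_z(b,T(48,145),75))/2;R=(at_z(b,T(322,105),78)+at_z(b,T(312,178),78))/2
d=(R-L)[:2];print(np.linalg.norm(d),np.degrees(np.arctan2(d[1],d[0])),'axis',d/np.linalg.norm(d))
```

```text
T hl top [549.5   6.8  75. ] [549.2   6.4  77.5]
T hl bot [509.1  11.5  75. ] [509.4  12.1  71.2]
T hr top [ 534.3 -138.1   78. ] [ 534.4 -138.    76.9]
T hr bot [ 494.2 -133.7   78. ] [ 494.  -133.8   80.9]
T cap fin [521.3 -78.8 122. ] [521.2 -78.9 122.7]
T roof [519.9 -86.9 100.5] [520.2 -86.7  97.6]
T ptr [ 463.8 -183.5   68. ] [ 464.5 -183.7   55.2]
T scale L [ 471.8 -102.3   58. ] [ 471.8 -102.2   57.9]
T scale R [ 444.7 -363.2   58. ] [ 444.9 -363.8   53.9]
T dish [ 498.7 -272.9   14. ] [ 498.7 -272.9   14.6]
S knob top [ 510.4 -186.7  123. ] [ 510.6 -186.3  122.5]
S ptr tip [ 463.  -181.9   68. ] [ 466.7 -171.5   52.7]
S fin top [519.3 -80.9 122.5] [520.7 -77.3 118.2]
S dish [ 498.4 -274.6   14. ] [ 499.  -273.3   11.6]
S rider [ 445.4 -271.2   70. ] [ 448.9 -262.3   54.7]
S scale R [ 441.9 -360.2   58. ] [ 442.  -359.9   57.3]
S hl [511.8   9.8  75. ] [512.1  10.7  74. ]
S hl2 [544.8   7.2  75. ] [544.5   6.5  75.8]
S hr [ 493.1 -132.2   78. ] [ 494.3 -128.9   73.5]
S hr2 [ 533.4 -141.9   78. ] [ 533.7 -141.2   77.1]
145.7907565241508 -95.92029104014215 axis [-0.1031448  -0.99466635]
```

Call:
move_arm(
  series=[
    [[0,0,0.419],[0.456,-0.33,0],0],
    [[0,0,0.419],[0.456,-0.33,0],0],
    [[0,0,0.419],[0.456,-0.33,0],0],
    [[0,0,0.419],[0.456,-0.33,0],0],
    [[0,0,0.419],[0.456,-0.33,0],0],
    [[0,0,0.419],[0.456,-0.33,0],0],
    [[0,0,0.419],[0.456,-0.33,0],0],
    [[0,0,0.419],[0.456,-0.33,0],0],
    [[0,0,0.419],[0.456,-0.33,0],0],
    [[0,0,0.419],[0.456,-0.33,0],0],
    [[0,0,0.419],[0.456,-0.33,0],0],
    [[0,0,0.419],[0.456,-0.33,0],0],
  ],
)

```text
time: 1.1
ee_pos: [479.8, -165.8, 231.1]
ee_rot: [-0.0, 0.999, -0.053, -0.0]
wrist_force: [0.7, -2.0, 0.4]
width: 0.0
grip_force: 0.0
```

Call:
move_arm(
  series=[
    [[0,0,0],[0.028,-0.045,0.03],0],
    [[0,0,0],[0.028,-0.045,0.05],0],
    [[0,0,0],[0.028,-0.045,0.05],0],
    [[0,0,0],[0.028,-0.045,0.05],0],
  ],
)

```text
time: 1.43
ee_pos: [510.6, -124.7, 179.7]
ee_rot: [-0.001, 0.999, -0.051, -0.002]
wrist_force: [-0.1, -1.3, 0.2]
width: 0.1
grip_force: 0.0
```

Run:
```python
from h import *
from plant import sensors
c=snap('wrist','w0');b=snap('top','t1')
w=cv2.resize(c['pixels'][:,:,::-1],(800,600),interpolation=cv2.INTER_CUBIC)
cv2.imwrite('pics/w0.png',w)
o=sensors.observe();print(o['ee_pos'],o['ee_rot'],np.array(c['extrinsics']).round(3))
```

```text
[ 511.63073704 -126.66985521  181.74053396] [ 1.84029803e-04  9.98616746e-01 -5.25789758e-02 -1.12901532e-04] [[-1.03000e-01 -9.40000e-01 -3.26000e-01  5.94336e+02]
 [-9.95000e-01  9.70000e-02  3.40000e-02 -1.33085e+02]
 [-1.00000e-03  3.28000e-01 -9.45000e-01  3.22208e+02]
 [ 0.00000e+00  0.00000e+00  0.00000e+00  1.00000e+00]]
```

View pics/w0.png

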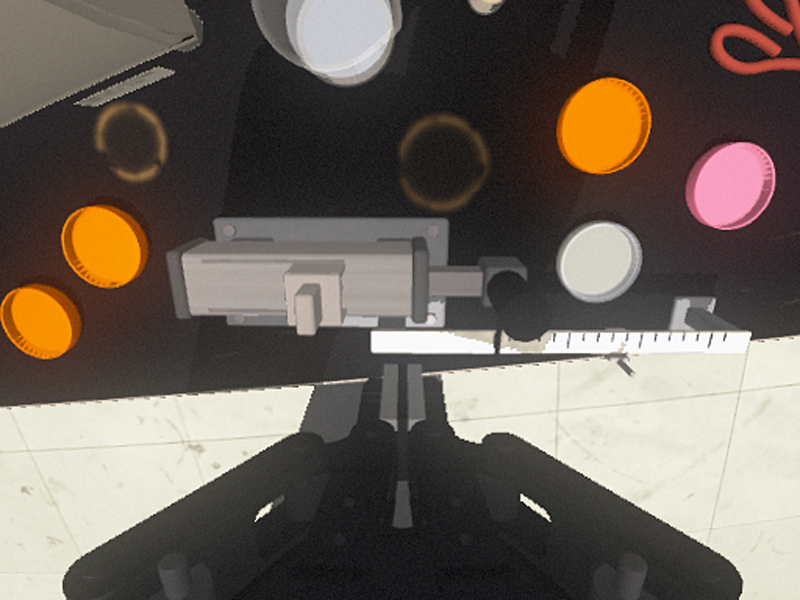

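The wrist view shows the cap fin at (306,305), the knob at (518,295), the pointer over the scale at (497,345), the rider at about (624,362) and the dish at (598,262). I'll take an enlarged crop of the rider and pointer.

Run:
```python
from h import *
c=load('w0')
cv2.imwrite('pics/wc.png',cv2.resize(c['pixels'][150:250,295:425,::-1],None,fx=6,fy=6,interpolation=cv2.INTER_CUBIC))
W=lambda x,y:((x+.5)*.64-.5,(y+.5)*.64-.5)
e=np.array([-.105,-.9945]);n=np.array([.9945,-.105])  # boom x, away from robot
for nme,p,z in [('fin top L',(297,288),122.5),('fin top R',(318,288),122.5),('fin near end L',(297,333),110),('roof tl',(287,263),100.5),('roof tr',(342,263),100.5),('dish',(598,258),14),('nose r',(427,280),78),('cap fin base',(306,333),100.5)]:
    q=at_z(c,W(*p),z);d=q[:2]-[516,-117];print(nme,q.round(1),'boom',(d@e).round(1),(d@n).round(1),by_depth(c,W(*p)).round(1))
```

```text
fin top L [535.2 -75.7 122.5] boom -43.1 14.8 [528.9 -69.6 101.3]
fin top R [534.2 -85.9 122.5] boom -32.9 14.8 [530.1 -82.7 108.9]
fin near end L [506.6 -67.5 110. ] boom -48.2 -14.5 [ 594.3 -133.1  322.2]
roof tl [542.9 -66.6 100.5] boom -52.9 21.5 [537.  -59.1  75.2]
roof tr [539.9 -95.5 100.5] boom -23.8 21.5 [534.3 -91.7  78.1]
dish [ 503.4 -268.2   14. ] boom 151.7 3.4 [ 503.9 -267.5   15.7]
nose r [ 519.  -139.8   78. ] boom 22.3 5.4 [ 519.  -139.8   77.9]
cap fin base [502.2 -69.6 100.5] boom -45.7 -18.7 [511.6 -76.1 123.1]
```

View pics/wc.png

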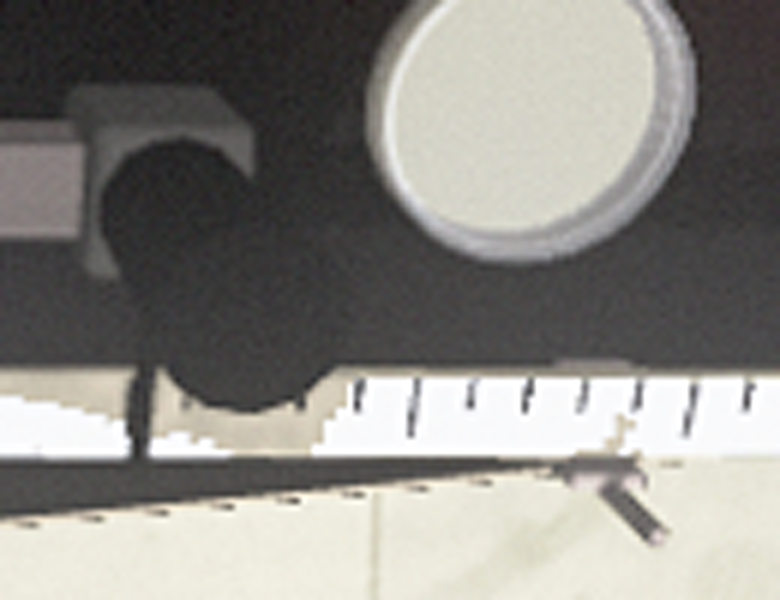

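Run:
```python
from h import *
c=load('w0')
W=lambda x,y:((x+.5)/6+294.5,(y+.5)/6+149.5)
e=np.array([-.105,-.9945]);n=np.array([.9945,-.105])
for nme,p,z in [('knob top',(247,318),123),('knob foot',(182,210),76),('ptr tip',(138,457),68),('line0',(136,408),58),('line50',(412,408),58),('line100',(689,408),58),('rider top',(657,537),81.5),('rider base',(605,485),58),('dish',(520,110),7)]:
    q=at_z(c,W(*p),z);d=q[:2]-[516,-117];print(nme,q.round(1),'boom',(d@e).round(1),(d@n).round(1),by_depth(c,W(*p)).round(1))
```

```text
knob top [ 509.1 -185.1  123. ] boom 68.5 0.3 [ 509.  -185.1  122.8]
knob foot [ 508.1 -187.4   76. ] boom 70.9 -0.4 [ 518.8 -180.7  106.4]
ptr tip [ 462.1 -180.8   68. ] boom 69.1 -46.9 [ 462.5 -180.7   68.7]
line0 [ 466.4 -182.6   58. ] boom 70.4 -42.5 [ 470.5 -181.    66.6]
line50 [ 461.2 -230.9   58. ] boom 119.1 -42.5 [ 460.9 -231.1   57.5]
line100 [ 455.8 -280.7   58. ] boom 169.1 -42.7 [ 456.  -280.5   58.4]
rider top [ 444.9 -264.1   81.5] boom 153.8 -55.3 [ 445.  -264.    81.7]
rider base [ 442.1 -266.5   58. ] boom 156.4 -57.8 [ 445.5 -263.5   63.8]
dish [ 497.9 -269.9    7. ] boom 153.9 -2.0 [ 500.6 -266.1   15.8]
```

Call:
move_arm(
  series=[
    [[0,0,0],[0.003,0,0.035],0],
    [[0,0,0],[0.003,0,0.065],0],
    [[0,0,0],[0.003,0,0.075],0],
    [[0,0,0],[0.003,0,0.075],0],
    [[0,0,0],[0.003,-0.015,0.075],0],
    [[0,0,0],[0.003,-0.025,0.075],0],
    [[0,0,0],[0.003,-0.033,0.075],0],
    [[0,0,0],[0.003,-0.041,0.075],0],
    [[0,0,0],[0.003,-0.049,0.075],0],
    [[0,0,0],[0.003,-0.057,0.075],0],
    [[0,0,0],[0.003,-0.065,0.075],0],
    [[0,0,0],[0.003,-0.065,0.075],0],
  ],
)

```text
time: 2.53
ee_pos: [521.7, -60.1, 106.5]
ee_rot: [-0.0, 0.999, -0.052, 0.0]
wrist_force: [1.2, 0.8, 0.2]
width: 0.1
grip_force: 0.0
```

Call:
move_arm(
  series=[
    [[0,0,0],[0,-0.003,0],0],
    [[0,0,0],[0,-0.006,0],0],
    [[0,0,0],[0,-0.008,0],0],
    [[0,0,0],[0,-0.01,0],0],
    [[0,0,0],[0,-0.01,0],0],
  ],
)

```text
time: 2.95
ee_pos: [522.5, -51.4, 106.2]
ee_rot: [-0.0, 0.999, -0.053, -0.0]
wrist_force: [-0.0, -0.3, 0.2]
width: -0.0
grip_force: 0.0
```

Run:
```python
from h import *
c=snap('wrist','w1')
cv2.imwrite('pics/w1.png',cv2.resize(c['pixels'][100:292,100:356,::-1],None,fx=3,fy=3,interpolation=cv2.INTER_CUBIC))
```

```text
(no output)
```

View pics/w1.png

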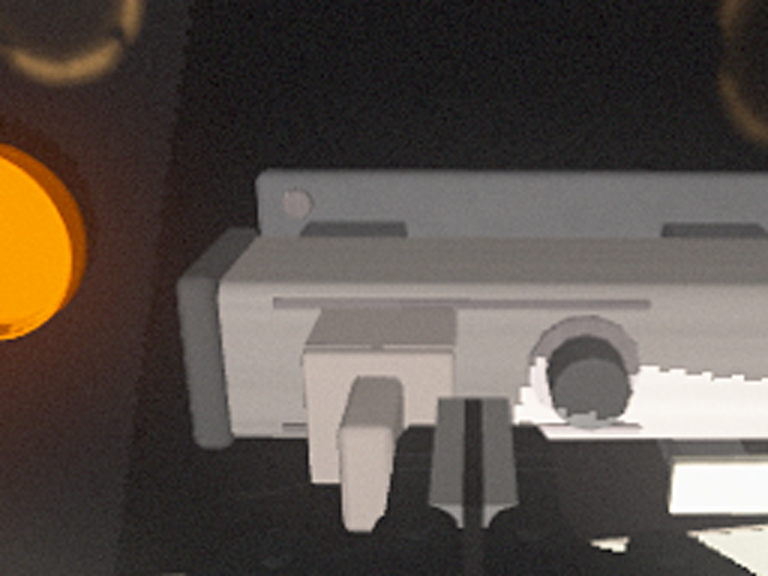

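The cap is back and the button is exposed at about (590,365) in this crop. The fin is left of the fingers. Next I'll work out how far the cap has slid.

Run:
```python
from h import *
c=load('w1')
W=lambda x,y:((x+.5)/3+99.5,(y+.5)/3+99.5)
e=np.array([-.105,-.9945]);n=np.array([.9945,-.105])
for nme,p,z in [('roof L',(304,345),100.5),('roof R',(455,345),100.5),('fin R far',(403,380),122.5),('fin L far',(352,380),122.5),('fin L near',(345,525),122.5),('fin R near',(380,525),122.5),('but top',(590,392),89),('collar',(584,370),76.5),('finger',(474,400),106)]:
    q=at_z(c,W(*p),z);d=q[:2]-[516,-117];print(nme,q.round(1),'boom',(d@e).round(1),(d@n).round(1),by_depth(c,W(*p)).round(1))
```

```text
roof L [543.4 -20.4 100.5] boom -98.9 17.1 [533.  -13.8  75.6]
roof R [540.4 -49.6 100.5] boom -69.6 17.1 [538.5 -49.3  96.2]
fin R far [544.6 -41.8 122.5] boom -77.8 20.5 [534.  -38.6 100.6]
fin L far [545.5 -33.2 122.5] boom -86.4 20.5 [534.9 -28.6 100.3]
fin L near [516.9 -27.5 122.5] boom -89.1 -8.5 [4.312e+02 3.900e+00 2.000e-01]
fin R near [516.3 -33.8 122.5] boom -82.8 -8.4 [535.4 -39.4 149.5]
but top [521.4 -76.2  89. ] boom -41.1 1.1 [521.  -76.3  88.4]
collar [520.5 -76.5  76.5] boom -40.8 0.2 [526.6 -75.3  88.8]
finger [531.  -52.3 106. ] boom -65.9 8.1 [533.6 -52.6 111. ]
```

Call:
move_arm(
  series=[
    [[0,0,0],[0,-0.002,0],0],
    [[0,0,0],[0,-0.004,0],0],
    [[0,0,0],[0,-0.006,0],0],
    [[0,0,0],[0,-0.006,0],0],
  ],
)

```text
time: 3.33
ee_pos: [523.1, -47.0, 106.3]
ee_rot: [0.001, 0.999, -0.052, -0.0]
wrist_force: [-0.9, -6.6, -1.1]
width: -0.2
grip_force: 3.5
```

Call:
move_arm(
  series=[
    [[0,0,0],[0,-0.001,0],0],
    [[0,0,0],[0,-0.002,0],0],
    [[0,0,0],[0,-0.002,0],0],
    [[0,0,0],[0,-0.002,0],0],
  ],
)

```text
time: 3.67
ee_pos: [523.1, -46.6, 106.3]
ee_rot: [0.002, 0.999, -0.052, -0.0]
wrist_force: [-2.3, -13.4, -0.1]
width: 0.1
grip_force: 6.8
```

Call:
move_arm(
  series=[
    [[0,0,0],[0,0.017,0],0],
    [[0,0,0],[0,0.034,0],0],
    [[0,0,0],[0,0.034,0],0],
    [[0,0,0],[0,0.034,0.01],0],
    [[0,0,0],[0,0.034,0.015],0],
    [[0,0,0],[0,0.034,0.018],0],
    [[0,0,0],[0,0.034,0.021],0],
    [[0,0,0],[0,0.034,0.023],0],
    [[0,0,0],[0,0.034,0.025],0],
    [[0,0,0],[0,0.034,0.026],0],
    [[0,0,0],[0,0.034,0.026],0],
  ],
)

```text
time: 4.58
ee_pos: [519.4, -76.9, 81.4]
ee_rot: [-0.0, 0.999, -0.052, -0.0]
wrist_force: [-5.5, 2.1, 17.2]
width: -0.3
grip_force: 8.4
```

Call:
move_arm(
  series=[
    [[0,0,0],[0,0,-0.04],0],
    [[0,0,0],[0,0,-0.08],0.3],
    [[0,0,0],[0,0.03,-0.08],1],
    [[0,0,0],[0,0.065,-0.08],1],
    [[0,0,0],[0,0.1,-0.08],1],
    [[0,0,0],[0,0.109,-0.08],1],
    [[0,0,0],[0,0.109,-0.08],1],
    [[0,0,0],[0,0.109,-0.08],1],
    [[0,0,0],[0,0.109,-0.08],1],
  ],
)

```text
time: 5.33
ee_pos: [508.2, -184.7, 159.9]
ee_rot: [-0.001, 0.999, -0.052, -0.0]
wrist_force: [0.3, 0.3, 0.1]
width: 85.8
grip_force: 0.0
```

Run:
```python
from h import *
from plant import sensors
c=snap('wrist','w2');o=sensors.observe();print(o['ee_pos'],o['width'])
cv2.imwrite('pics/w2.png',cv2.resize(c['pixels'][:,:,::-1],(800,600),interpolation=cv2.INTER_CUBIC))
```

```text
[ 508.28397452 -184.48526717  159.94375164] 85.37211036056719
```

View pics/w2.png

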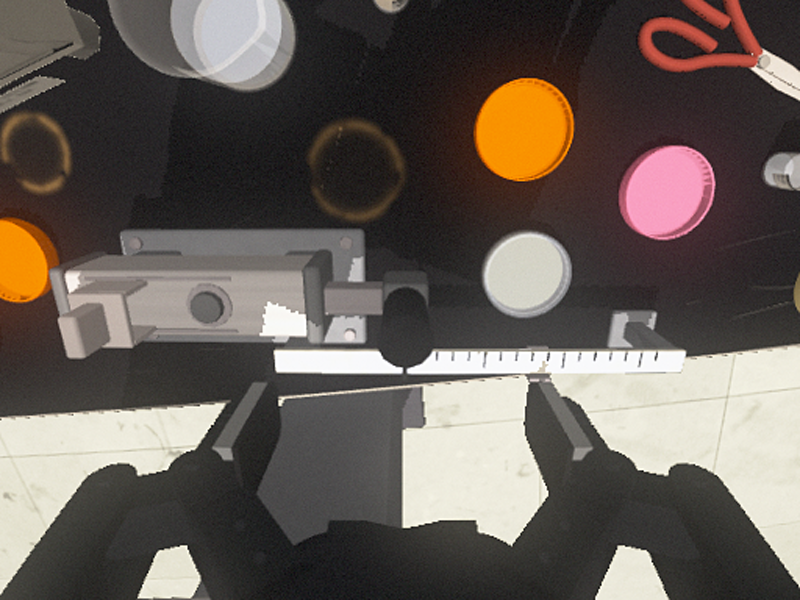

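The cap is back, the button is down and the boom is home. The knob at (405,330) is centred between the fingers, so I'll descend and grip.

Call:
move_arm(
  series=[
    [[0,0,0],[0,0,0.035],1],
    [[0,0,0],[0,0,0.065],1],
    [[0,0,0],[0,0,0.075],1],
    [[0,0,0],[0,0,0.075],1],
    [[0,0,0],[0,0,0.075],0],
    [[0,0,0],[0,0,0.075],0],
    [[0,0,0],[0,0,0.075],0],
    [[0,0,0],[0,0,0.075],0],
    [[0,0,0],[0,0,0.075],0],
    [[0,0,0],[0,0,0.075],0],
    [[0,0,0],[0,0,0.075],0],
    [[0,0,0],[0,0,0.075],0],
  ],
)

```text
time: 6.38
ee_pos: [509.3, -186.2, 86.5]
ee_rot: [0.0, 0.999, -0.053, 0.001]
wrist_force: [0.2, 1.6, 6.2]
width: 23.0
grip_force: 58.3
```

Call:
move_arm(
  series=[
    [[0,0,0],[0,0.008,0],0],
    [[0,0,0],[0,0.018,0],0],
    [[0,0,0],[0,0.028,0],0],
    [[0,0,0],[0,0.038,0],0],
    [[0,0,0],[0,0.048,0],0],
    [[0,0,0],[0,0.058,0],0],
    [[0,0,0],[0,0.068,0],0],
    [[0,0,0],[0,0.077,0],0],
    [[0,0,0],[0,0.083,0],0],
    [[0,0,0],[0,0.085,0],0],
    [[0,0,0],[0,0.085,0],0],
    [[0,0,0],[0,0.085,0],0],
  ],
)

```text
time: 7.38
ee_pos: [500.0, -270.3, 86.5]
ee_rot: [-0.0, 0.999, -0.053, 0.001]
wrist_force: [-0.1, 4.3, 8.0]
width: 23.1
grip_force: 58.5
```

Run:
```python
from h import *
from plant import sensors
c=snap('wrist','w3');b=snap('top','t3');s=snap('scene','s3');o=sensors.observe();print(o['ee_pos'],o['width'],o['grip_force'],o['wrist_force'])
w=cv2.resize(c['pixels'][180:280,200:330,::-1],None,fx=6,fy=6,interpolation=cv2.INTER_CUBIC)[:,:400]
w=cv2.resize(c['pixels'][190:280,215:285,::-1],(400,514),interpolation=cv2.INTER_CUBIC)
x=cv2.resize(s['pixels'][200:290,190:260,::-1],(400,514),interpolation=cv2.INTER_CUBIC)
cv2.imwrite('pics/w3.png',np.hstack([w,x]))
```

```text
[ 500.05139862 -270.1304848    86.5250873 ] 22.641215937495737 58.49151072674431 [0.09458351 3.94756794 7.50187406]
```

View pics/w3.png

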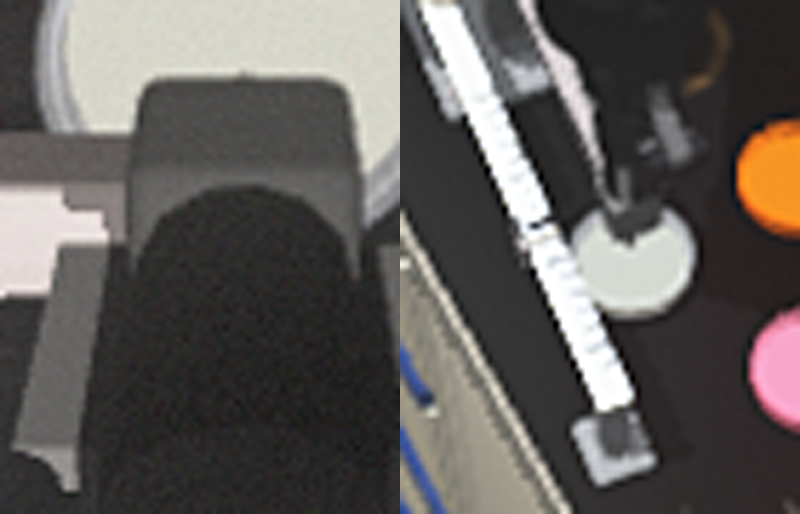

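Run:
```python
from h import *
e=np.array([-.105,-.9945]);n=np.array([.9945,-.105])
def cloud(c):
    z=c['z_map'];v,u=np.nonzero((z>0));p=np.stack([u,v],1).astype(float)[:,None]
    q=cv2.undistortPoints(p,K(c),np.array(c['dist_coeffs'],float))[:,0]
    E=np.array(c['extrinsics']);P=np.c_[q,np.ones(len(q))]*z[v,u][:,None]@E[:3,:3].T+E[:3,3]
    d=P[:,:2]-[516,-117];return np.c_[d@e,d@n,P[:,2]],u,v
for t in ['w0','w2','w3','s3','t3']:
    B,u,v=cloud(load(t))
    for nm,m in [('rider',(B[:,0]>135)&(B[:,0]<175)&(B[:,1]<-47)&(B[:,1]>-66)&(B[:,2]>62)&(B[:,2]<85)),('ptr',(B[:,0]>55)&(B[:,0]<175)&(B[:,1]<-34)&(B[:,1]>-50)&(B[:,2]>62.5)&(B[:,2]<73))]:
        if m.sum(): print(t,nm,m.sum(),np.percentile(B[m],[5,50,95],axis=0).round(1).tolist())
b=load('t3')
s=load('s3');x=cv2.resize(s['pixels'][225:262,205:241,::-1],(585,600),interpolation=cv2.INTER_CUBIC);cv2.imwrite('pics/s3.png',x)
```

```text
w0 rider 97 [[148.4, -56.6, 62.7], [152.9, -54.3, 66.9], [158.9, -52.5, 81.6]]
w0 ptr 45 [[67.1, -48.6, 68.2], [68.3, -42.1, 69.5], [69.9, -35.3, 70.7]]
w2 rider 52 [[147.3, -55.1, 62.2], [153.6, -53.6, 63.5], [160.1, -52.3, 65.0]]
w2 ptr 24 [[68.5, -49.2, 68.8], [69.4, -45.2, 69.5], [70.4, -41.7, 70.2]]
w3 rider 34 [[153.0, -56.8, 79.1], [154.3, -54.7, 81.3], [155.7, -53.4, 82.3]]
s3 rider 12 [[153.1, -58.2, 62.3], [156.2, -56.5, 68.1], [162.4, -48.9, 80.0]]
s3 ptr 9 [[152.2, -49.0, 64.1], [154.3, -42.6, 67.0], [157.1, -35.8, 71.4]]
t3 rider 8 [[145.8, -56.6, 62.6], [155.7, -53.9, 67.9], [159.2, -47.5, 79.7]]
t3 ptr 7 [[90.2, -49.0, 63.4], [155.1, -44.7, 68.4], [167.6, -38.2, 69.1]]
```

View pics/s3.png

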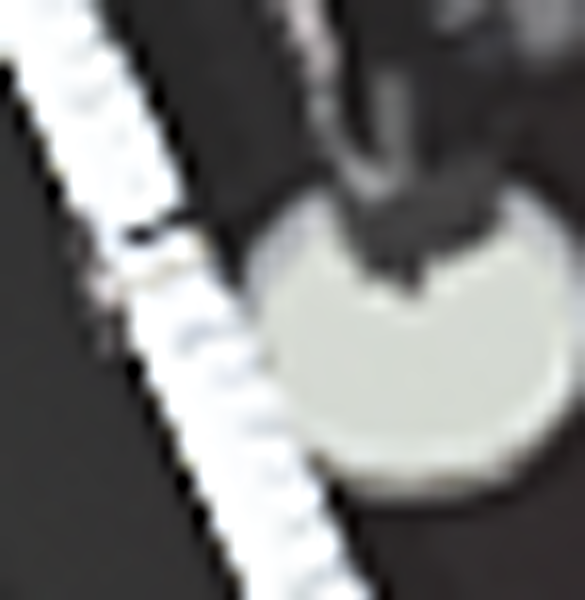

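The pointer at (150,230) sits beside the rider clip, with the nozzle over the dish. The measured offset is about 1 mm or less, and the boom moved 84.5 mm against the 84.3–85.3 mm needed. I'm handing it in.

```bash
python3 -c "
from plant import close_job
print(close_job())"
```

```text
the job is handed in; nothing more can be done
None
```

I handed the job in with the cap fully back, the button down, and the boom gripped and held about 1 mm from the rider's mark (by my camera measurements) with the nozzle over the dish; the hand-in returned no verdict.

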